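# Make up the sharpening kit and the beginner's carving kit

## Robot

A 6-joint arm with a two-finger parallel gripper is mounted at the origin on the work surface. World frame = base frame: x ahead of the robot, y to its left, z up, the work surface at z = 0. Lengths are in m, angles in rad, forces in N, time in s.
With the tool pointing down it reaches from about 0.3 to 0.75 m from the base axis. Payload 8.5 kg.
Tool frame: the origin (TCP) lies between the finger pads; the fingertips stand 14 mm ahead of it and the grasp point (between the pads) lies 5 mm behind it; z points along the fingers, y is the line along which they close (so a half turn about z gives the same grasp; the last joint's range is limited). The gripper opens to 85 mm and grips with 20 to 120 N. Pads are 22 mm wide; open, the fingers measure 114 mm over their backs; the gripper's body (76 mm by 85 mm) begins 54 mm behind the grasp point. The pads swing forward as they close: fully open they stand 13 mm farther back than shut.
Start: joints at [-1.382, 0.381, 1.297, -0, 1.464, -0.215], TCP at [0.216, -0.506, 0.245] pointing down, gripper open.
Joint ranges: [-3.11, 3.11], [-0.89, 2.33], [0.22, 2.48], [-1.42, 4.56], [0.17, 2.85], [-2.88, 2.88]. Speed limits (rad/s): [2.39, 2.39, 3.14, 3.14, 3.14, 3.14].

## Interface

Orientations are given as [roll, pitch, yaw] about the fixed x, y, z axes, in that order (R = Rz(yaw) Ry(pitch) Rx(roll)).
In Python, from station import * gives the robot as it stands.
- The arm moves only by the tool play_rows, never from a script. Its argument "targets" is a list of rows, each an object of numbers: "tx", "ty", "tz": the shift along the world's x, y, z in m; "roll": the turn about the world's z in degrees. In form: [{"tx": .., "ty": .., "tz": .., "roll": ..}, ...]. A call has 1 to 20 rows; each row is the pose to reach, as a shift and turn from the pose commanded when the call began; what a row does not reach only later rows make up. A row lasts 1/10 s, in which the tool goes at most 50 mm and 8.59 degrees, less where a joint would pass 70% of its speed; a pose out of reach is approached as far as the arm can. A call with a gripper value outside its range is refused whole. "gripper" is the closure in counts, from 0 (fully open) to 255 (shut), set as the call begins (left out, the last holds). The fingers move at their own pace and stop on an object; "force" is the grip in N (left out, the last holds). Time passes only in rows, so rows that repeat a pose let the fingers close. It gives the time, the measured TCP pose, the force, the opening and the grip force at its end, in the units of the state.
- state(): the state, without advancing time (a new reading comes with each control period).
- read_camera(name): name is "side" or "top" or "wrist"; returns a dict with "image" (384x512x3 uint8, red, green, blue), "intrinsics" (3x3 intrinsics, pixels), "k1" (the pictures are not rectified: a ray, as slopes to the right and down, at radius r is drawn at 1 + k1 r^2 times it, then the intrinsics apply), "position" and "rotation" of the camera in the world. Camera axes: x right, y down, z forward; pixel columns grow to the right and rows downward; lengths in m; the calibration is good to about 2 mm. A picture is of the moment at which its call begins. There is no depth.
- sign_off(): hands the job in; it is judged then, once.
The state is a dict: "time_s": time; "joint_pos": joint angles; "dq": joint speeds; "effort": joint torques, N m; "ee_pos": TCP position; "tcp_rot": TCP orientation; "wrist_force": force on the tool from outside, world axes, zero at the start; "wrist_torque": the same for the moment, N m; "opening": opening from 0.0 (shut) to 1.0 (fully open); "grip_force": force on a finger pad.
Only numpy, scipy, OpenCV 4.12 (cv2) and the standard library are available. Lean on these libraries where they do the work, as an engineer would, in place of code of your own. Each camera call takes 0.05 s, during which the arm holds its last target. There are 200 camera calls.

## Task

Make up the two kits for the carving class. The sharpening kit goes in the blue-lined tray: lay the sharpening stone flat in the large bay, set the green-lidded tin upright centred on top of the stone, and stand the dark brown oil jar with the black cap in the small bay; the beginner's kit goes in the red-lined tray: lay the pale wood blank flat in the large bay and set the yellow-lidded tin upright in the small bay. Keep the oil jar upright throughout, and leave the white-lidded tin and the white jar where they stand.

Things in the scene. Friction and masses are not known exactly. Their poses are not given: they have to be found in the camera images.
- tray_blue: dark-wood kit tray, blue felt floor, fixed to the bench, 130 (x) by 215 (y) by 17 (z) mm, walls 5 mm thick; origin at the centre of its underside, z up. Felt 5 mm above the origin, wall tops 17 mm. A divider of the same height parts it into a large bay, inside 120 (x) by 130 (y) mm, centre y = -37.5 mm, and a small bay, inside 120 (x) by 70 (y) mm, centre y = +67.5 mm
- tray_red: dark-wood kit tray, red felt floor, fixed to the bench, 130 (x) by 215 (y) by 17 (z) mm, walls 5 mm thick; origin at the centre of its underside, z up. Felt 5 mm above the origin, wall tops 17 mm. A divider of the same height parts it into a large bay, inside 120 (x) by 130 (y) mm, centre y = -37.5 mm, and a small bay, inside 120 (x) by 70 (y) mm, centre y = +67.5 mm
- stone: sharpening stone, a flat block with a dark grey top half and an orange lower half, 100 (x) by 60 (y) by 25 (z) mm, about 330 g, lying flat, grey side up; origin at the centre of its underside, z up
- blank: pale limewood carving blank with a thin dark pencilled frame on its top, 100 (x) by 60 (y) by 25 (z) mm, about 80 g, lying flat; origin at the centre of its underside, z up
- tin_green: flat round aluminium tin with a green lid (honing paste), 52 mm across, 30 mm high, about 90 g, standing upright; origin at the centre of its underside, z up
- tin_yellow: flat round aluminium tin with a yellow lid (wax), 52 mm across, 30 mm high, about 90 g, standing upright; origin at the centre of its underside, z up
- tin_white: flat round aluminium tin with a white lid (not part of either kit, stays where it is), 52 mm across, 30 mm high, about 90 g, standing upright; origin at the centre of its underside, z up
- jar_amber: small round dark brown jar with a black cap (honing oil), 44 mm across at its widest, 65 mm high, about 120 g, standing upright; origin at the centre of its underside, z up
- jar_white: small round white jar with a white cap (not part of either kit, stays where it is), 44 mm across at its widest, 65 mm high, about 120 g, standing upright; origin at the centre of its underside, z up
There are look-alikes about, which are no part of the job. Of the things that look like the tin_yellow, take the one that is farthest to the robot's left at the start.

How it is judged:
At the end, for the whole second after the job is handed in: Stone and blank flat (0.08 rad) on the floors of their large bays, green tin upright on the stone within 15 mm of its centre, oil jar and yellow tin upright on the floors of their small bays, all released and at rest; white tin and white jar upright within 25 mm of their starts (x of stone in the frame of tray_blue between -0.04 and 0.04 m and y of stone in the frame of tray_blue between -0.08 and 0.005 m and z of stone in the frame of tray_blue between 0.002 and 0.01 m and angle between each of stone, blank, jar_amber, tin_yellow, tin_green's own z axis and vertical below 0.08 rad and x of blank in the frame of tray_red between -0.04 and 0.04 m and y of blank in the frame of tray_red between -0.08 and 0.005 m and z of blank in the frame of tray_red between 0.002 and 0.01 m and x of jar_amber in the frame of tray_blue between -0.045 and 0.045 m and y of jar_amber in the frame of tray_blue between 0.05 and 0.085 m and z of jar_amber in the frame of tray_blue between 0.002 and 0.01 m and x of tin_yellow in the frame of tray_red between -0.045 and 0.045 m and y of tin_yellow in the frame of tray_red between 0.05 and 0.085 m and z of tin_yellow in the frame of tray_red between 0.002 and 0.01 m and horizontal distance between tin_green and stone below 0.015 m and z of tin_green in the frame of stone between 0.021 and 0.029 m and linear speed of each of stone, blank, tin_green, tin_yellow, jar_amber below 0.01 m/s and angular speed of each of stone, blank, tin_green, tin_yellow, jar_amber below 0.1 rad/s and distance of each of tin_white, jar_white from where it was at the start of the episode below 0.025 m and angle between each of tin_white, jar_white's own z axis and vertical below 0.15 rad); the robot touches nothing.
It fails at once if the oil jar is tipped over (more than 0.6 rad) (angle between jar_amber's own z axis and vertical above 0.6 rad).
It fails at once if the white tin or the white jar is displaced by more than 40 mm (distance of any of tin_white, jar_white from where it was at the start of the episode above 0.04 m).
It also fails if it takes over 128 s, if anything falls off the work surface, if the arm or the gripper's body presses on something with over 40 N, if the wrist force passes 120 N, or if a joint passes its speed limit or range.

## Working session

There is one attempt and no reset: what is moved stays moved. The work goes in short steps, Python scripts to look and compute and a tool call to move; the robot and the scene stay as the last step left them, time stands still between calls to the robot, and variables do not carry over. Pictures are saved under pics/ and viewed, at most 14 in all, crops included, and the job is handed in when it is done.

Besides the shell and the picture viewer there is one more tool, called after "Request:" in YAML: its name, and indented under it one key for each argument. play_rows: Moves the arm, as the interface text tells. Its arguments: {"type":"object","properties":{"targets":{"type":"array","items":{"type":"object","properties":{"tx":{"type":"number"},"ty":{"type":"number"},"tz":{"type":"number"},"roll":{"type":"number"}}}},"gripper":{"type":"number"},"force":{"type":"number"}},"required":["targets"]}

```bash
mkdir -p pics; cat > h.py <<'E'
from station import *
import numpy as np, cv2
def grab(n,tag):
    c=read_camera(n); np.savez(f'pics/{tag}.npz',**{k:np.asarray(v) for k,v in c.items()})
    cv2.imwrite(f'pics/{tag}.png',c['image'][:,:,::-1]); return c
def load(tag): return dict(np.load(f'pics/{tag}.npz'))
def ray(c,p):
    K=c['intrinsics'];d=np.array([(p[0]-K[0,2])/K[0,0],(p[1]-K[1,2])/K[1,1]])
    u=d.copy()
    for _ in range(20): u=d/(1+float(c['k1'])*(u@u))
    R=c['rotation']; 
    v=R@np.array([u[0],u[1],1]); return np.array(c['position']),v
def atz(c,p,z):
    o,v=ray(c,p); return o+v*(z-o[2])/v[2]
def tri(ca,pa,cb,pb):
    o1,v1=ray(ca,pa);o2,v2=ray(cb,pb)
    s=np.linalg.lstsq(np.c_[v1,-v2],o2-o1,rcond=None)[0]
    a=o1+s[0]*v1;b=o2+s[1]*v2; return (a+b)/2,np.linalg.norm(a-b)
def proj(c,P):
    q=c['rotation'].T@(np.asarray(P)-c['position']);u=q[:2]/q[2];u=u*(1+float(c['k1'])*(u@u))
    K=c['intrinsics'];return np.array([u[0]*K[0,0]+K[0,2],u[1]*K[1,1]+K[1,2]])
E
python3 - <<'E'
from h import *
a=grab('top','top0');b=grab('side','side0')
for c in(a,b):print(c['position'],np.round(c['rotation'],3).tolist(),c['intrinsics'].tolist(),c['k1'])
s=state();print(s['ee_pos'],s['tcp_rot'],s['opening'])
for n in('top0','side0'):
    i=cv2.imread(f'pics/{n}.png');cv2.imwrite(f'pics/{n}b.png',cv2.resize(i,(800,600),interpolation=cv2.INTER_CUBIC))
E
```

```text
[ 0.34369028 -0.01718047  1.27274972] [-3.077, 0.001, -1.573] [[469.6094225622452, 0.0, 258.6584231575805], [0.0, 469.6094225622452, 190.3625229564181], [0.0, 0.0, 1.0]] 0.06056425015672909
[0.05135121 0.63981468 0.92777315] [-2.419, -0.008, -2.618] [[448.24861660181745, 0.0, 257.0145443586432], [0.0, 448.24861660181745, 193.29506044839044], [0.0, 0.0, 1.0]] -0.13394686161455482
[ 0.21606409 -0.50551683  0.24476554] [-3.14031050e+00 -3.10293712e-04  4.03772901e-01] 0.9972648633273136
```

```bash
python3 - <<'E'
s=open('h.py').read()
s=s.replace("c=read_camera(n);","c=dict(read_camera(n)); c['rotation']=Rotation.from_euler('xyz',c['rotation']).as_matrix();").replace("import numpy as np, cv2","import numpy as np, cv2\nfrom scipy.spatial.transform import Rotation")
open('h.py','w').write(s)
import numpy as np
from scipy.spatial.transform import Rotation
for n in('top0','side0'):
    d=dict(np.load(f'pics/{n}.npz'));d['rotation']=Rotation.from_euler('xyz',d['rotation']).as_matrix();np.savez(f'pics/{n}.npz',**d)
E
```

```text
(no output)
```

View pics/top0b.png

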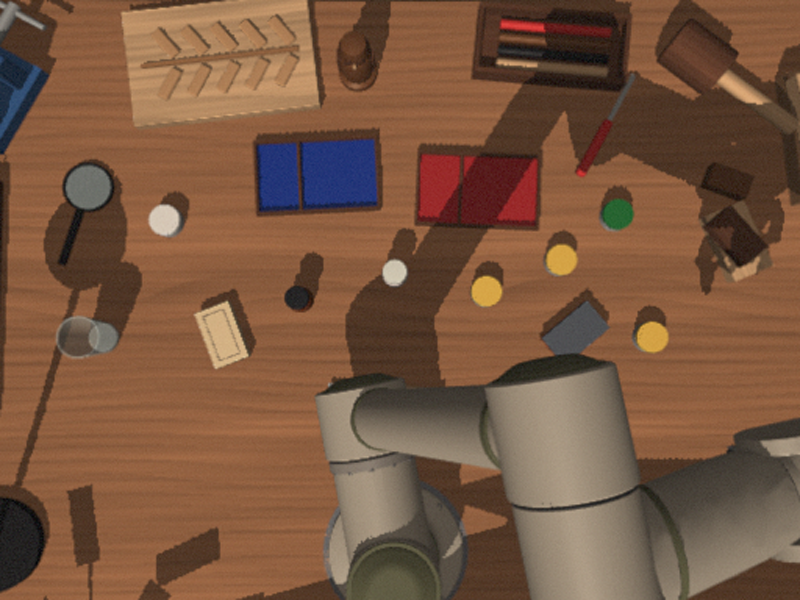

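View pics/side0b.png

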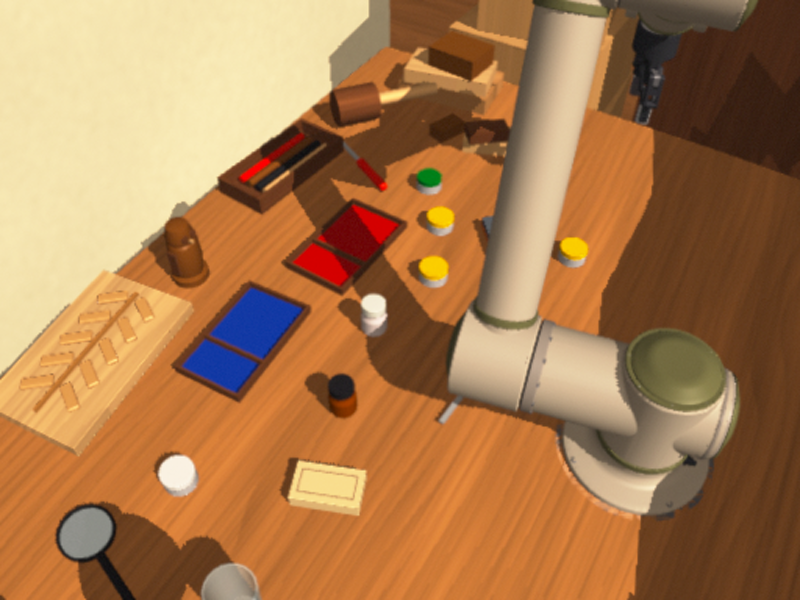

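Top view: the blue tray is at (318,173) and the red tray at (478,190), with their small bays to the left (+y). The blank is at (222,335), the amber jar at (299,298), the white jar at (395,272), the white tin at (165,220), the green tin at (617,213) and the stone at (575,328). Three yellow-lidded tins could be the one meant: (487,291), (562,260) and (652,337). The robot's left (+y) is image left, so (487,291) is the right one. In the side view it is at (433,270). I'll confirm this in an enlarged crop.

```bash
python3 - <<'E'
from h import *
i=cv2.imread('pics/top0.png')[80:240,115:435];cv2.imwrite('pics/tc.png',cv2.resize(i,None,fx=2.5,fy=2.5,interpolation=cv2.INTER_CUBIC))
i=cv2.imread('pics/side0.png')[100:340,90:390];cv2.imwrite('pics/sc.png',cv2.resize(i,None,fx=2.5,fy=2.5,interpolation=cv2.INTER_CUBIC))
E
```

```text
(no output)
```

View pics/tc.png

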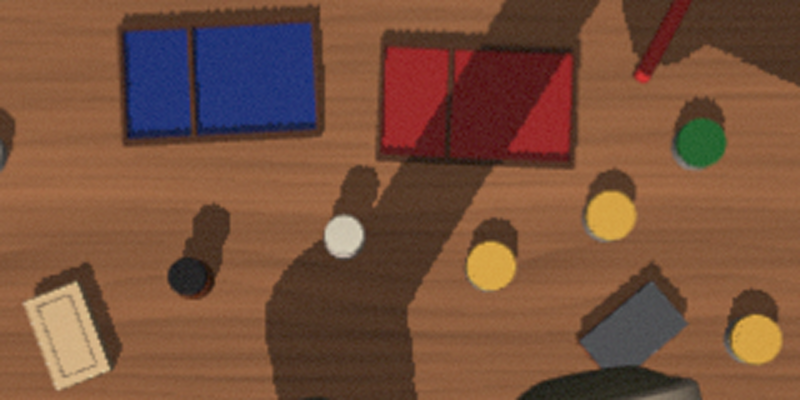

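View pics/sc.png

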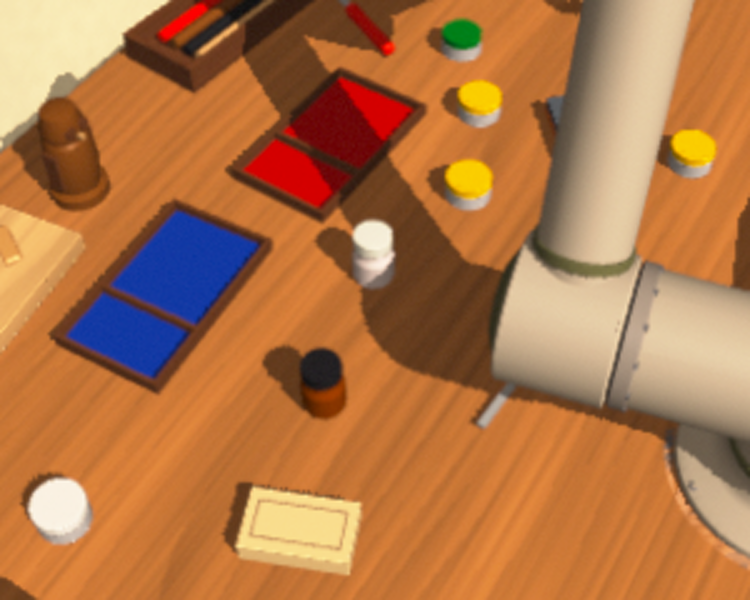

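The enlarged crop confirms it. The yellow tin at tc (491,266), sc (468,182) is the leftmost (+y) of the three. The other two, at tc (611,215) and (756,339), lie farther right.

```bash
python3 - <<'E'
from h import *
A=load('top0');B=load('side0')
t=lambda p:np.array([115,80])+(np.array(p)+.5)/2.5-.5
s=lambda p:np.array([90,100])+(np.array(p)+.5)/2.5-.5
P={'bL++':((195,28),(110,287)),'bL+-':((316,22),(177,213)),'bL--':((317,129),(260,244)),'bL-+':((197,134),(194,325)),
'bS++':((124,31),(68,333)),'bS-+':((127,137),(152,376)),
'rS++':((384,47),(245,165)),'rS-+':((381,152),(319,206)),'rL+-':((574,54),(341,79)),'rL--':((571,157),(415,108)),
'yel':((491,266),(468,177)),'grn':((700,142),(462,35)),'amber':((188,275),(321,364)),'wjar':((344,236),(373,236)),'wtin':((-9,153),(60,502)),
'k1':((24,302),(252,487)),'k2':((79,282),(361,499)),'k3':((110,369),(350,561)),'k4':((57,390),(239,545))}
for k,(a,b) in P.items():
    p,e=tri(A,t(a),B,s(b));print(k,np.round(p*1000).astype(int),round(e*1000,1))
for a in((582,339),(652,281),(686,320),(616,372)): print('st',np.round(atz(A,t(a),.025),3))
E
```

```text
bL++ [698 162   5] 2.5
bL+- [710  32  -9] 1.1
bL-- [590  31   6] 5.7
bL-+ [582 160  13] 3.0
bS++ [690 237  15] 5.2
bS-+ [577 234  18] 1.8
rS++ [670 -45  23] 6.4
rS-+ [561 -39  18] 1.8
rL+- [ 671 -253   -4] 0.5
rL-- [ 557 -246    4] 2.6
yel [ 437 -156   25] 1.7
grn [ 568 -382   20] 1.3
amber [425 161  61] 0.2
wjar [465   0  61] 1.5
wtin [564 383  11] 8.8
k1 [393 316  99] 6.1
k2 [374 262  31] 96.4
k3 [329 268 -64] 4.8
k4 [345 324  55] 94.5
st [ 0.358 -0.252  0.025]
st [ 0.419 -0.326  0.025]
st [ 0.378 -0.361  0.025]
st [ 0.323 -0.287  0.025]
```

```bash
python3 - <<'E'
from h import *
A=load('top0');B=load('side0')
t=lambda p:np.array([115,80])+(np.array(p)+.5)/2.5-.5
s=lambda p:np.array([90,100])+(np.array(p)+.5)/2.5-.5
K={'++':((24,302),(239,545)),'+-':((79,282),(252,487)),'--':((110,369),(361,499)),'-+':((57,390),(350,561))}
for k,(a,b) in K.items():
    p,e=tri(A,t(a),B,s(b));print(k,np.round(p*1000).astype(int),round(e*1000,1),np.round(atz(A,t(a),.025)*1000).astype(int))
T=dict(blueL=[(195,28),(316,22),(317,129),(197,134)],blueS=[(124,31),(189,29),(192,133),(127,137)],
redS=[(384,47),(449,49),(446,155),(381,152)],redL=[(454,49),(574,54),(571,157),(451,155)])
for n,c in T.items():
    q=np.array([atz(A,t(a),.005) for a in c])[:,:2]; d=(q[0]-q[1]+q[3]-q[2]);print(n,q.mean(0).round(3),'size',np.hypot(*(q[0]-q[1])).round(3),np.hypot(*(q[0]-q[3])).round(3),'yaw',np.degrees(np.arctan2(-d[0],d[1])).round(1))
for n,a,z in (('yel',(491,266),.03),('grn',(700,142),.03),('amb',(188,275),.065)):print(n,atz(A,t(a),z).round(3))
E
```

```text
++ [398 339  24] 1.7 [399 339  25]
+- [421 283  19] 2.5 [420 281  25]
-- [328 247  28] 0.7 [328 248  25]
-+ [306 302  26] 0.5 [306 303  25]
blueL [0.644 0.096] size 0.132 0.117 yaw 2.6
blueS [0.639 0.203] size 0.071 0.117 yaw 2.7
redS [ 0.618 -0.077] size 0.071 0.116 yaw -2.4
redL [ 0.615 -0.183] size 0.131 0.117 yaw -2.0
yel [ 0.435 -0.156  0.03 ]
grn [ 0.567 -0.378  0.03 ]
amb [0.424 0.16  0.065]
```

Request:
play_rows:
  targets:
    - {"tx": 0.04,"ty": 0.05,"tz": 0.0,"roll": -10}
    - {"tx": 0.08,"ty": 0.1,"roll": -20,"tz": 0}
    - {"tx": 0.12,"ty": 0.15,"tz": 0.0,"roll": -30}
    - {"tx": 0.154,"ty": 0.2,"tz": 0.0,"roll": -40}
    - {"tx": 0.154,"ty": 0.2,"tz": 0.0,"roll": -75}
    - {"tx": 0.154,"ty": 0.2,"tz": 0.0,"roll": -75}
    - {"tx": 0.154,"ty": 0.2,"tz": 0.0,"roll": -75}
    - {"tx": 0.154,"ty": 0.2,"tz": 0.0,"roll": -75}
    - {"tx": 0.154,"ty": 0.2,"tz": 0.0,"roll": -75}
    - {"tx": 0.154,"ty": 0.2,"tz": 0.0,"roll": -75}
    - {"tx": 0.154,"ty": 0.2,"tz": 0.0,"roll": -75}
    - {"tx": 0.154,"ty": 0.2,"tz": 0.0,"roll": -75}
  gripper: 0

```text
time_s: 1.3
ee_pos: [0.37, -0.3058, 0.2452]
tcp_rot: [-3.142, 0.0, -0.902]
wrist_force: [0.2, -0.7, 0.1]
opening: 1.001
grip_force: 0.0
```

```bash
python3 - <<'E'
from h import *
c=grab('wrist','w1');s=state();print(s['time_s'],s['ee_pos'],s['tcp_rot'],s['joint_pos'],c['position'])
i=cv2.imread('pics/w1.png');cv2.imwrite('pics/w1b.png',cv2.resize(i,(800,600),interpolation=cv2.INTER_CUBIC))
E
```

```text
1.35 [ 0.3700516  -0.30576283  0.2452445 ] [-3.14156130e+00  2.08868755e-04 -9.02996712e-01] [-9.37857187e-01  2.58050015e-01  1.48215985e+00  2.44033938e-05
  1.40159263e+00  1.53593174e+00] [ 0.41600588 -0.36269788  0.37358485]
```

View pics/w1b.png

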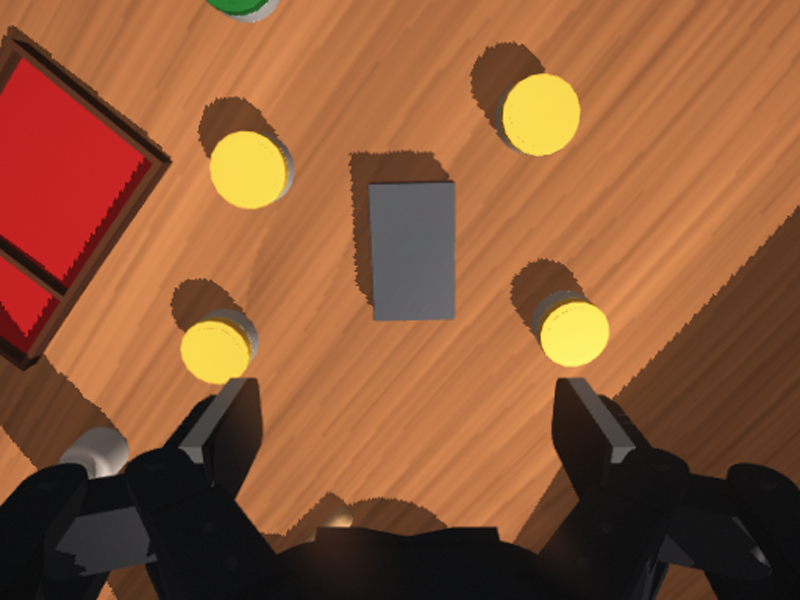

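The wrist view shows the stone at (369–455, 181–320). It also shows four yellow tins: (216,350), (249,170), (541,114), and one that the arm had hidden, (575,333). I'll check their y values.

```bash
python3 - <<'E'
from h import *
A=load('top0');C=load('w1')
t=lambda p:np.array([115,80])+(np.array(p)+.5)/2.5-.5
w=lambda p:(np.array(p)+.5)*.64-.5
q=np.array([atz(C,w(p),.025) for p in((369,184),(455,181),(455,320),(373,320))])
print(q.round(3).tolist(),q.mean(0)); d=q[0]-q[3]+q[1]-q[2];print(np.degrees(np.arctan2(d[1],d[0])),np.hypot(*d[:2])/2)
print('tri corner',tri(C,w((369,184)),A,t((686,320))),tri(C,w((373,320)),A,t((652,281))),tri(C,w((455,181)),A,t((686,320))))
for p in((216,350),(249,170),(541,114),(575,333)):print('yel',atz(C,w(p),.03).round(3))
print(tri(C,w((216,350)),A,t((491,266))))
E
```

```text
[[0.42, -0.326, 0.025], [0.375, -0.364, 0.025], [0.311, -0.286, 0.025], [0.358, -0.249, 0.025]] [ 0.36607362 -0.30607416  0.025     ]
-50.6836860825555 0.09977987818976294
tri corner (array([ 0.39732985, -0.33602591,  0.11393345]), np.float64(0.04354622484353742)) (array([ 0.39693682, -0.29378939,  0.1783079 ]), np.float64(0.028388148069980773)) (array([ 0.37652763, -0.3628814 ,  0.02262148]), np.float64(0.003543712560154323))
yel [ 0.437 -0.158  0.03 ]
yel [ 0.49  -0.284  0.03 ]
yel [ 0.359 -0.432  0.03 ]
yel [ 0.236 -0.335  0.03 ]
(array([ 0.43650761, -0.15608662,  0.02668706]), np.float64(0.0016184008774291353))
```

Request:
play_rows:
  targets:
    - {"tx": -0.004,"ty": 0,"tz": -0.05,"roll": 1}
    - {"tx": -0.004,"ty": 0,"tz": -0.1,"roll": 1}
    - {"tx": -0.004,"ty": 0,"tz": -0.15,"roll": 1}
    - {"tx": -0.004,"ty": 0,"tz": -0.19,"roll": 1}
    - {"tx": -0.004,"ty": 0,"tz": -0.21,"roll": 1}
    - {"tx": -0.004,"ty": 0,"tz": -0.22,"roll": 1}
    - {"tx": -0.004,"ty": 0,"tz": -0.229,"roll": 1}
    - {"tx": -0.004,"ty": 0,"tz": -0.229,"roll": 1}
    - {"tx": -0.004,"ty": 0,"tz": -0.229,"roll": 1}
  gripper: 0

```text
time_s: 2.25
ee_pos: [0.3664, -0.3062, 0.0171]
tcp_rot: [3.142, -0.002, -0.887]
wrist_force: [-0.2, -0.6, 0.1]
opening: 1.002
grip_force: 0.0
```

Request:
play_rows:
  targets:
    - {"tx": 0,"ty": 0,"tz": 0,"roll": 0}
    - {"tx": 0,"ty": 0,"tz": 0,"roll": 0}
    - {"tx": 0,"ty": 0,"tz": 0,"roll": 0}
    - {"tx": 0,"ty": 0,"tz": 0,"roll": 0}
    - {"tx": 0,"ty": 0,"tz": 0,"roll": 0}
    - {"tx": 0,"ty": 0,"tz": 0,"roll": 0}
    - {"tx": 0,"ty": 0,"tz": 0,"roll": 0}
    - {"tx": 0,"ty": 0,"tz": 0,"roll": 0}
    - {"tx": 0,"ty": 0,"tz": 0,"roll": 0}
    - {"tx": 0,"ty": 0,"tz": 0,"roll": 0}
  gripper: 255
  force: 60

```text
time_s: 3.25
ee_pos: [0.3663, -0.3061, 0.0174]
tcp_rot: [3.141, -0.002, -0.887]
wrist_force: [-0.5, 1.5, 7.9]
opening: 0.688
grip_force: 64.7
```

Request:
play_rows:
  targets:
    - {"tx": 0,"ty": 0,"tz": 0.03,"roll": 0}
    - {"tx": 0,"ty": 0,"tz": 0.07,"roll": 0}
    - {"tx": 0,"ty": 0,"tz": 0.1,"roll": 2}
    - {"tx": 0.02,"ty": 0.03,"tz": 0.12,"roll": 6}
    - {"tx": 0.04,"ty": 0.058,"tz": 0.12,"roll": 10}
    - {"tx": 0.06,"ty": 0.087,"tz": 0.12,"roll": 14}
    - {"tx": 0.08,"ty": 0.116,"tz": 0.12,"roll": 18}
    - {"tx": 0.1,"ty": 0.145,"tz": 0.12,"roll": 22}
    - {"tx": 0.12,"ty": 0.174,"tz": 0.12,"roll": 26}
    - {"tx": 0.14,"ty": 0.203,"tz": 0.12,"roll": 30}
    - {"tx": 0.16,"ty": 0.232,"tz": 0.12,"roll": 34}
    - {"tx": 0.18,"ty": 0.261,"tz": 0.12,"roll": 38}
    - {"tx": 0.2,"ty": 0.29,"tz": 0.12,"roll": 42}
    - {"tx": 0.22,"ty": 0.319,"tz": 0.12,"roll": 46}
    - {"tx": 0.24,"ty": 0.348,"tz": 0.12,"roll": 50}
    - {"tx": 0.26,"ty": 0.377,"tz": 0.12,"roll": 53.4}
    - {"tx": 0.278,"ty": 0.402,"tz": 0.12,"roll": 53.4}
    - {"tx": 0.278,"ty": 0.402,"tz": 0.1,"roll": 53.4}
    - {"tx": 0.278,"ty": 0.402,"tz": 0.08,"roll": 53.4}
    - {"tx": 0.278,"ty": 0.402,"tz": 0.08,"roll": 53.4}

```text
time_s: 5.25
ee_pos: [0.6423, 0.0965, 0.0932]
tcp_rot: [-3.141, 0.007, 0.045]
wrist_force: [0.1, -0.8, -4.5]
opening: 0.683
grip_force: 68.5
```

```bash
python3 - <<'E'
from h import *
c=grab('wrist','w2');grab('top','top2');b=grab('side','side2')
i=cv2.imread('pics/side2.png')[80:340,60:407];cv2.imwrite('pics/s2.png',cv2.resize(i,None,fx=2.3,fy=2.3,interpolation=cv2.INTER_CUBIC))
s=state();print(s['ee_pos'],s['tcp_rot'],s['opening'],s['grip_force'])
E
```

```text
[0.64437537 0.09609867 0.09728817] [ 3.14155059e+00 -1.04290507e-03  4.40347164e-02] 0.6875453370433309 68.55540588498116
```

View pics/s2.png

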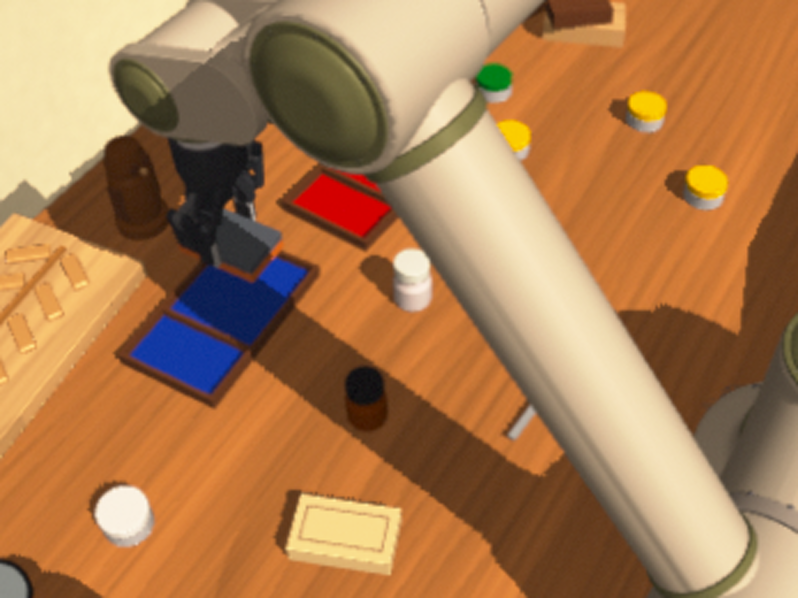

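The side view shows the stone held at (245,243) over the large blue bay, with nothing disturbed. I'll lower it.

Request:
play_rows:
  targets:
    - {"tx": 0,"ty": 0,"tz": -0.025,"roll": 0}
    - {"tx": 0,"ty": 0,"tz": -0.045,"roll": 0}
    - {"tx": 0,"ty": 0,"tz": -0.055,"roll": 0}
    - {"tx": 0,"ty": 0,"tz": -0.06,"roll": 0}
    - {"tx": 0,"ty": 0,"tz": -0.064,"roll": 0}
    - {"tx": 0,"ty": 0,"tz": -0.068,"roll": 0}
    - {"tx": 0,"ty": 0,"tz": -0.071,"roll": 0}
    - {"tx": 0,"ty": 0,"tz": -0.074,"roll": 0}
    - {"tx": 0,"ty": 0,"tz": -0.074,"roll": 0}
    - {"tx": 0,"ty": 0,"tz": -0.074,"roll": 0}

```text
time_s: 6.4
ee_pos: [0.6443, 0.0963, 0.0225]
tcp_rot: [3.142, -0.001, 0.044]
wrist_force: [0.5, 0.4, -3.7]
opening: 0.686
grip_force: 68.8
```

Request:
play_rows:
  targets:
    - {"tx": 0,"ty": 0,"tz": -0.001,"roll": 0}
    - {"tx": 0,"ty": 0,"tz": -0.002,"roll": 0}
    - {"tx": 0,"ty": 0,"tz": -0.002,"roll": 0}

```text
time_s: 6.7
ee_pos: [0.6443, 0.0963, 0.0225]
tcp_rot: [3.141, -0.002, 0.044]
wrist_force: [-5.9, 0.2, 11.8]
opening: 0.687
grip_force: 70.5
```

Request:
play_rows:
  targets:
    - {"tx": 0,"ty": 0,"tz": 0,"roll": 0}
    - {"tx": 0,"ty": 0,"tz": 0,"roll": 0}
    - {"tx": 0,"ty": 0,"tz": 0,"roll": 0}
    - {"tx": 0,"ty": 0,"tz": 0,"roll": 0}
    - {"tx": 0,"ty": 0,"tz": 0.01,"roll": 0}
    - {"tx": 0,"ty": 0,"tz": 0.04,"roll": 0}
    - {"tx": 0,"ty": 0,"tz": 0.09,"roll": 0}
    - {"tx": 0,"ty": 0,"tz": 0.14,"roll": 0}
    - {"tx": 0,"ty": 0,"tz": 0.19,"roll": 0}
    - {"tx": 0,"ty": 0,"tz": 0.22,"roll": 0}
    - {"tx": 0,"ty": 0,"tz": 0.22,"roll": 0}
  gripper: 26

```text
time_s: 7.8
ee_pos: [0.6452, 0.0963, 0.2465]
tcp_rot: [3.141, -0.01, 0.044]
wrist_force: [0.3, -0.4, -0.5]
opening: 0.899
grip_force: 0.0
```

```bash
python3 - <<'E'
from h import *
c=grab('wrist','w3')
i=cv2.imread('pics/w3.png');cv2.imwrite('pics/w3b.png',cv2.resize(i,(800,600),interpolation=cv2.INTER_CUBIC))
s=state();print(s['ee_pos'],s['tcp_rot'],s['opening'])
E
```

```text
[0.64448235 0.09629132 0.24309877] [ 3.14121549 -0.00499698  0.04435734] 0.8941032144603102
```

View pics/w3b.png

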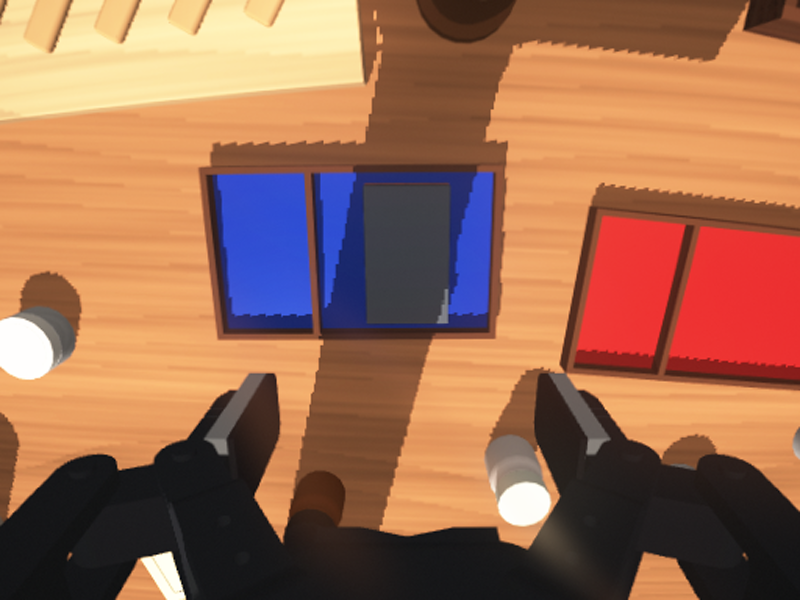

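The stone lies flat in the large blue bay, corners (363,183)–(448,323). Next I'll get its centre and check the bay geometry.

```bash
python3 - <<'E'
from h import *
C=load('w3')
w=lambda p:(np.array(p)+.5)*.64-.5
def f(ps,z):return np.array([atz(C,w(p),z) for p in ps])
q=f(((363,183),(450,183),(448,323),(366,323)),.03);print('stone',q.mean(0).round(4),(q[0]-q[1]).round(3),(q[0]-q[3]).round(3))
q=f(((201,168),(504,164),(495,337),(220,338)),.017);print('tray blue',q.mean(0).round(4),q.round(3).tolist())
q=f(((217,175),(306,174),(312,330),(232,331)),.010);print('blueS',q.mean(0).round(4))
q=f(((598,215),(686,224),(658,373),(575,366)),.010);print('redS',q.mean(0).round(4))
E
```

```text
stone [0.6458 0.0968 0.03  ] [-0.003  0.059  0.   ] [0.1   0.004 0.   ]
tray blue [0.6415 0.1351 0.017 ] [[0.7, 0.244, 0.017], [0.711, 0.032, 0.017], [0.583, 0.026, 0.017], [0.572, 0.238, 0.017]]
blueS [0.637  0.2014 0.01  ]
redS [ 0.6165 -0.0764  0.01  ]
```

Request:
play_rows:
  targets:
    - {"tx": -0.007,"ty": -0.045,"tz": 0,"roll": 0}
    - {"tx": -0.015,"ty": -0.09,"tz": 0,"roll": 0}
    - {"tx": -0.022,"ty": -0.135,"tz": 0,"roll": 0}
    - {"tx": -0.03,"ty": -0.18,"tz": 0,"roll": 0}
    - {"tx": -0.037,"ty": -0.225,"tz": 0,"roll": 0}
    - {"tx": -0.045,"ty": -0.27,"tz": 0,"roll": 0}
    - {"tx": -0.052,"ty": -0.315,"tz": 0,"roll": 0}
    - {"tx": -0.06,"ty": -0.36,"tz": 0,"roll": 0}
    - {"tx": -0.068,"ty": -0.405,"tz": 0,"roll": 0}
    - {"tx": -0.073,"ty": -0.45,"tz": 0,"roll": 0}
    - {"tx": -0.077,"ty": -0.476,"tz": 0,"roll": 0}
    - {"tx": -0.077,"ty": -0.476,"tz": 0,"roll": 0}
    - {"tx": -0.077,"ty": -0.476,"tz": 0,"roll": 0}
  gripper: 0

```text
time_s: 9.15
ee_pos: [0.5667, -0.3796, 0.2388]
tcp_rot: [-3.139, 0.002, 0.044]
wrist_force: [0.6, 0.2, -0.2]
opening: 0.998
grip_force: 0.0
```

```bash
cat >> h.py <<'E'
def blob(c,lo,hi,z):
    m=cv2.inRange(cv2.cvtColor(c['image'],cv2.COLOR_RGB2HSV),lo,hi)
    m=cv2.morphologyEx(m,cv2.MORPH_OPEN,np.ones((3,3),np.uint8))
    n,l,st,ce=cv2.connectedComponentsWithStats(m)
    return [(int(st[i,4]),ce[i].round(1).tolist(),st[i,:4].tolist(),atz(c,ce[i],z).round(4).tolist()) for i in range(1,n) if st[i,4]>250]
E
python3 - <<'E'
from h import *
c=grab('wrist','w4');print(*blob(c,(50,100,50),(75,255,255),.03),sep='\n')
s=state();print(s['ee_pos'],s['tcp_rot'],s['opening'])
E
```

```text
(1723, [261.0, 160.8], [238, 138, 47, 47], [0.5692, -0.3792, 0.03])
[ 0.56709404 -0.37881784  0.23935502] [-3.13986657e+00  1.21462039e-03  4.47244625e-02] 0.9992832413714516
```

Request:
play_rows:
  targets:
    - {"tx": 0.002,"ty": 0,"tz": -0.05,"roll": 0}
    - {"tx": 0.002,"ty": 0,"tz": -0.1,"roll": 0}
    - {"tx": 0.002,"ty": 0,"tz": -0.15,"roll": 0}
    - {"tx": 0.002,"ty": 0,"tz": -0.19,"roll": 0}
    - {"tx": 0.002,"ty": 0,"tz": -0.21,"roll": 0}
    - {"tx": 0.002,"ty": 0,"tz": -0.217,"roll": 0}
    - {"tx": 0.002,"ty": 0,"tz": -0.217,"roll": 0}
    - {"tx": 0.002,"ty": 0,"tz": -0.217,"roll": 0}
  gripper: 0

```text
time_s: 10.0
ee_pos: [0.5699, -0.3797, 0.025]
tcp_rot: [3.14, -0.002, 0.045]
wrist_force: [-0.4, -0.0, -0.2]
opening: 0.998
grip_force: 0.0
```

Request:
play_rows:
  targets:
    - {"tx": 0,"ty": 0,"tz": 0,"roll": 0}
    - {"tx": 0,"ty": 0,"tz": 0,"roll": 0}
    - {"tx": 0,"ty": 0,"tz": 0,"roll": 0}
    - {"tx": 0,"ty": 0,"tz": 0,"roll": 0}
    - {"tx": 0,"ty": 0,"tz": 0,"roll": 0}
    - {"tx": 0,"ty": 0,"tz": 0,"roll": 0}
    - {"tx": 0,"ty": 0,"tz": 0,"roll": 0}
    - {"tx": 0,"ty": 0,"tz": 0,"roll": 0}
    - {"tx": 0,"ty": 0,"tz": 0,"roll": 0}
    - {"tx": 0,"ty": 0,"tz": 0,"roll": 0}
  gripper: 255
  force: 40

```text
time_s: 11.0
ee_pos: [0.5694, -0.3801, 0.0247]
tcp_rot: [3.14, -0.001, 0.044]
wrist_force: [-0.6, 1.2, 6.6]
opening: 0.589
grip_force: 41.5
```

Request:
play_rows:
  targets:
    - {"tx": 0,"ty": 0,"tz": 0.03,"roll": 0}
    - {"tx": 0,"ty": 0,"tz": 0.07,"roll": 0}
    - {"tx": 0,"ty": 0,"tz": 0.1,"roll": 0}
    - {"tx": 0.006,"ty": 0.035,"tz": 0.1,"roll": 0}
    - {"tx": 0.012,"ty": 0.07,"tz": 0.1,"roll": 0}
    - {"tx": 0.018,"ty": 0.105,"tz": 0.1,"roll": 0}
    - {"tx": 0.024,"ty": 0.14,"tz": 0.1,"roll": 0}
    - {"tx": 0.03,"ty": 0.175,"tz": 0.1,"roll": 0}
    - {"tx": 0.036,"ty": 0.21,"tz": 0.1,"roll": 0}
    - {"tx": 0.042,"ty": 0.245,"tz": 0.1,"roll": 0}
    - {"tx": 0.048,"ty": 0.28,"tz": 0.1,"roll": 0}
    - {"tx": 0.054,"ty": 0.315,"tz": 0.1,"roll": 0}
    - {"tx": 0.06,"ty": 0.35,"tz": 0.1,"roll": 0}
    - {"tx": 0.066,"ty": 0.385,"tz": 0.1,"roll": 0}
    - {"tx": 0.07,"ty": 0.42,"tz": 0.1,"roll": 0}
    - {"tx": 0.073,"ty": 0.45,"tz": 0.1,"roll": 0}
    - {"tx": 0.076,"ty": 0.477,"tz": 0.1,"roll": 0}
    - {"tx": 0.076,"ty": 0.477,"tz": 0.09,"roll": 0}
    - {"tx": 0.076,"ty": 0.477,"tz": 0.07,"roll": 0}
    - {"tx": 0.076,"ty": 0.477,"tz": 0.06,"roll": 0}

```text
time_s: 13.0
ee_pos: [0.6443, 0.0967, 0.0814]
tcp_rot: [3.142, 0.003, 0.044]
wrist_force: [-0.9, -0.0, -1.6]
opening: 0.593
grip_force: 42.3
```

Request:
play_rows:
  targets:
    - {"tx": 0,"ty": 0,"tz": -0.01,"roll": 0}
    - {"tx": 0,"ty": 0,"tz": -0.02,"roll": 0}
    - {"tx": 0,"ty": 0,"tz": -0.025,"roll": 0}
    - {"tx": 0,"ty": 0,"tz": -0.028,"roll": 0}
    - {"tx": 0,"ty": 0,"tz": -0.029,"roll": 0}
    - {"tx": 0,"ty": 0,"tz": -0.029,"roll": 0}
    - {"tx": 0,"ty": 0,"tz": -0.029,"roll": 0}

```text
time_s: 13.7
ee_pos: [0.6453, 0.0973, 0.0547]
tcp_rot: [-3.142, -0.001, 0.044]
wrist_force: [0.8, -0.7, -0.6]
opening: 0.595
grip_force: 42.4
```

Almost touching. I'll go down 1 mm more, release, and lift.

Request:
play_rows:
  targets:
    - {"tx": 0,"ty": 0,"tz": -0.001,"roll": 0}
    - {"tx": 0,"ty": 0,"tz": -0.001,"roll": 0}

```text
time_s: 13.9
ee_pos: [0.6453, 0.0973, 0.0546]
tcp_rot: [3.141, -0.001, 0.044]
wrist_force: [-2.1, -0.2, 7.7]
opening: 0.594
grip_force: 43.1
```

Request:
play_rows:
  targets:
    - {"tx": 0,"ty": 0,"tz": 0,"roll": 0}
    - {"tx": 0,"ty": 0,"tz": 0,"roll": 0}
    - {"tx": 0,"ty": 0,"tz": 0,"roll": 0}
    - {"tx": 0,"ty": 0,"tz": 0,"roll": 0}
    - {"tx": 0,"ty": 0,"tz": 0.01,"roll": 0}
    - {"tx": 0,"ty": 0,"tz": 0.04,"roll": 0}
    - {"tx": 0,"ty": 0,"tz": 0.09,"roll": 0}
    - {"tx": 0,"ty": 0,"tz": 0.14,"roll": 0}
    - {"tx": 0,"ty": 0,"tz": 0.18,"roll": 0}
    - {"tx": 0,"ty": 0,"tz": 0.18,"roll": 0}
    - {"tx": 0,"ty": 0,"tz": 0.18,"roll": 0}
  gripper: 26

```text
time_s: 15.0
ee_pos: [0.6451, 0.0973, 0.2344]
tcp_rot: [3.141, -0.002, 0.044]
wrist_force: [0.0, -0.7, -0.7]
opening: 0.897
grip_force: 0.0
```

```bash
python3 - <<'E'
from h import *
c=grab('wrist','w5');print(*blob(c,(50,100,50),(75,255,255),.06),sep='\n')
i=cv2.imread('pics/w5.png');cv2.imwrite('pics/w5b.png',cv2.resize(i,(800,600),interpolation=cv2.INTER_CUBIC))
s=state();print(s['ee_pos'],s['tcp_rot'],s['opening'])
E
```

```text
(2151, [260.1, 171.1], [234, 145, 53, 53], [0.6453, 0.0979, 0.06])
[0.64469026 0.09727654 0.23288633] [-3.14147901e+00  1.01422263e-03  4.42702941e-02] 0.8950057688566289
```

View pics/w5b.png

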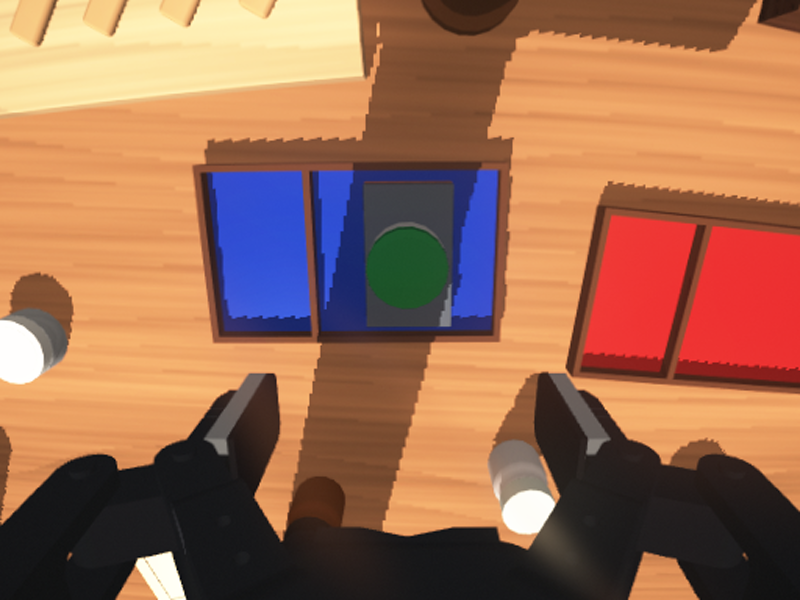

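The green tin is centred on the stone at (407,267). The amber jar is next.

Request:
play_rows:
  targets:
    - {"tx": -0.044,"ty": 0.013,"tz": 0,"roll": 0}
    - {"tx": -0.088,"ty": 0.026,"tz": 0,"roll": 0}
    - {"tx": -0.132,"ty": 0.039,"tz": 0,"roll": 0}
    - {"tx": -0.176,"ty": 0.052,"tz": 0,"roll": 0}
    - {"tx": -0.22,"ty": 0.063,"tz": 0,"roll": 0}
    - {"tx": -0.22,"ty": 0.063,"tz": -0.03,"roll": 0}
    - {"tx": -0.22,"ty": 0.063,"tz": -0.06,"roll": 0}
    - {"tx": -0.22,"ty": 0.063,"tz": -0.1,"roll": 0}
    - {"tx": -0.22,"ty": 0.063,"tz": -0.14,"roll": 0}
    - {"tx": -0.22,"ty": 0.063,"tz": -0.17,"roll": 0}
    - {"tx": -0.22,"ty": 0.063,"tz": -0.19,"roll": 0}
    - {"tx": -0.22,"ty": 0.063,"tz": -0.2,"roll": 0}
    - {"tx": -0.22,"ty": 0.063,"tz": -0.2,"roll": 0}
    - {"tx": -0.22,"ty": 0.063,"tz": -0.2,"roll": 0}
  gripper: 0

```text
time_s: 16.45
ee_pos: [0.4252, 0.1603, 0.0337]
tcp_rot: [-3.142, -0.0, 0.044]
wrist_force: [0.4, 0.2, 0.7]
opening: 0.999
grip_force: 0.0
```

Request:
play_rows:
  targets:
    - {"tx": 0,"ty": 0,"tz": 0,"roll": 0}
    - {"tx": 0,"ty": 0,"tz": 0,"roll": 0}
    - {"tx": 0,"ty": 0,"tz": 0,"roll": 0}
    - {"tx": 0,"ty": 0,"tz": 0,"roll": 0}
    - {"tx": 0,"ty": 0,"tz": 0,"roll": 0}
    - {"tx": 0,"ty": 0,"tz": 0,"roll": 0}
    - {"tx": 0,"ty": 0,"tz": 0,"roll": 0}
    - {"tx": 0,"ty": 0,"tz": 0,"roll": 0}
    - {"tx": 0,"ty": 0,"tz": 0,"roll": 0}
    - {"tx": 0,"ty": 0,"tz": 0,"roll": 0}
  gripper: 255
  force: 40

```text
time_s: 17.45
ee_pos: [0.4254, 0.1604, 0.0341]
tcp_rot: [-3.141, -0.001, 0.044]
wrist_force: [-1.4, 0.9, 8.5]
opening: 0.496
grip_force: 39.7
```

Request:
play_rows:
  targets:
    - {"tx": 0,"ty": 0,"tz": 0.01,"roll": 0}
    - {"tx": 0,"ty": 0,"tz": 0.03,"roll": 0}
    - {"tx": 0,"ty": 0,"tz": 0.055,"roll": 0}
    - {"tx": 0.01,"ty": 0.002,"tz": 0.07,"roll": 0}
    - {"tx": 0.03,"ty": 0.006,"tz": 0.08,"roll": 0}
    - {"tx": 0.055,"ty": 0.011,"tz": 0.08,"roll": 0}
    - {"tx": 0.08,"ty": 0.016,"tz": 0.08,"roll": 0}
    - {"tx": 0.105,"ty": 0.021,"tz": 0.08,"roll": 0}
    - {"tx": 0.13,"ty": 0.026,"tz": 0.08,"roll": 0}
    - {"tx": 0.155,"ty": 0.031,"tz": 0.08,"roll": 0}
    - {"tx": 0.18,"ty": 0.036,"tz": 0.08,"roll": 0}
    - {"tx": 0.2,"ty": 0.04,"tz": 0.08,"roll": 0}
    - {"tx": 0.213,"ty": 0.042,"tz": 0.075,"roll": 0}
    - {"tx": 0.213,"ty": 0.042,"tz": 0.055,"roll": 0}
    - {"tx": 0.213,"ty": 0.042,"tz": 0.035,"roll": 0}
    - {"tx": 0.213,"ty": 0.042,"tz": 0.02,"roll": 0}
    - {"tx": 0.213,"ty": 0.042,"tz": 0.01,"roll": 0}
    - {"tx": 0.213,"ty": 0.042,"tz": 0.007,"roll": 0}
    - {"tx": 0.213,"ty": 0.042,"tz": 0.006,"roll": 0}
    - {"tx": 0.213,"ty": 0.042,"tz": 0.006,"roll": 0}

```text
time_s: 19.45
ee_pos: [0.6384, 0.2023, 0.0401]
tcp_rot: [-3.142, -0.001, 0.044]
wrist_force: [-0.1, -0.3, -1.6]
opening: 0.489
grip_force: 41.4
```

Request:
play_rows:
  targets:
    - {"tx": 0,"ty": 0,"tz": -0.001,"roll": 0}
    - {"tx": 0,"ty": 0,"tz": -0.001,"roll": 0}

```text
time_s: 19.65
ee_pos: [0.6385, 0.2023, 0.0393]
tcp_rot: [-3.141, -0.002, 0.044]
wrist_force: [-0.4, -0.4, 2.6]
opening: 0.492
grip_force: 41.8
```

Request:
play_rows:
  targets:
    - {"tx": 0,"ty": 0,"tz": 0,"roll": 0}
    - {"tx": 0,"ty": 0,"tz": 0,"roll": 0}
    - {"tx": 0,"ty": 0,"tz": 0,"roll": 0}
    - {"tx": 0,"ty": 0,"tz": 0,"roll": 0}
    - {"tx": 0,"ty": 0,"tz": 0.01,"roll": 0}
    - {"tx": 0,"ty": 0,"tz": 0.04,"roll": 0}
    - {"tx": 0,"ty": 0,"tz": 0.09,"roll": 0}
    - {"tx": 0,"ty": 0,"tz": 0.14,"roll": 0}
    - {"tx": 0,"ty": 0,"tz": 0.18,"roll": 0}
    - {"tx": -0.045,"ty": 0.015,"tz": 0.19,"roll": 3}
    - {"tx": -0.09,"ty": 0.03,"tz": 0.19,"roll": 6}
    - {"tx": -0.135,"ty": 0.045,"tz": 0.19,"roll": 9}
    - {"tx": -0.18,"ty": 0.06,"tz": 0.19,"roll": 12}
    - {"tx": -0.225,"ty": 0.075,"tz": 0.19,"roll": 15}
    - {"tx": -0.26,"ty": 0.087,"tz": 0.19,"roll": 18}
    - {"tx": -0.275,"ty": 0.091,"tz": 0.19,"roll": 18}
    - {"tx": -0.275,"ty": 0.091,"tz": 0.19,"roll": 18}
    - {"tx": -0.275,"ty": 0.091,"tz": 0.19,"roll": 18}
  gripper: 26

```text
time_s: 21.45
ee_pos: [0.3642, 0.2932, 0.2288]
tcp_rot: [3.141, -0.001, 0.357]
wrist_force: [1.5, 0.3, -0.0]
opening: 0.897
grip_force: 0.0
```

```bash
python3 - <<'E'
from h import *
c=grab('wrist','w6');s=state();print(s['ee_pos'],s['tcp_rot'],s['opening'])
i=cv2.imread('pics/w6.png');cv2.imwrite('pics/w6b.png',cv2.resize(i,(800,600),interpolation=cv2.INTER_CUBIC))
E
```

```text
[0.36450071 0.29299571 0.22849416] [ 3.14138300e+00 -8.65203109e-04  3.56940489e-01] 0.8976340425787188
```

View pics/w6b.png

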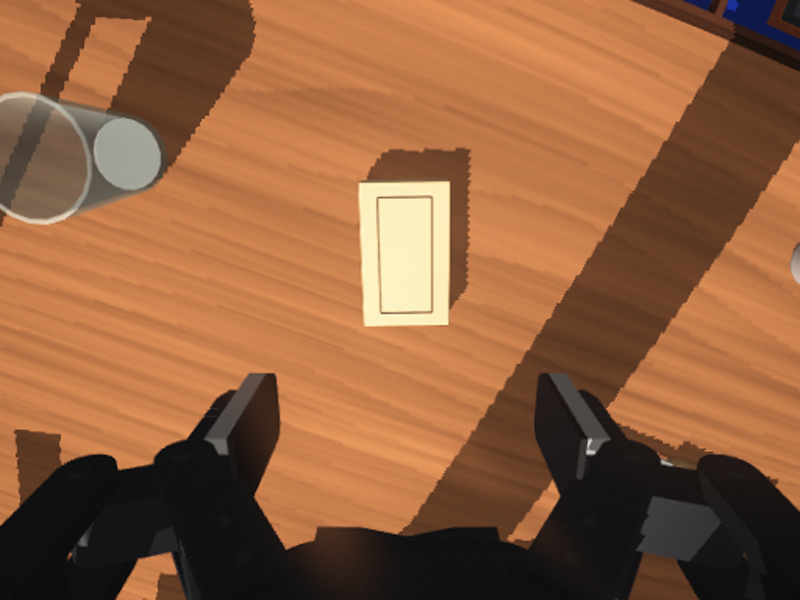

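The blank is at (359–449, 181–326), centred and aligned under the gripper. Grasping it.

Request:
play_rows:
  targets:
    - {"tx": 0,"ty": 0,"tz": -0.05,"roll": 0}
    - {"tx": 0,"ty": 0,"tz": -0.1,"roll": 0}
    - {"tx": 0,"ty": 0,"tz": -0.15,"roll": 0}
    - {"tx": 0,"ty": 0,"tz": -0.18,"roll": 0}
    - {"tx": 0,"ty": 0,"tz": -0.2,"roll": 0}
    - {"tx": 0,"ty": 0,"tz": -0.21,"roll": 0}
    - {"tx": 0,"ty": 0,"tz": -0.21,"roll": 0}
    - {"tx": 0,"ty": 0,"tz": -0.21,"roll": 0}
  gripper: 0

```text
time_s: 22.3
ee_pos: [0.364, 0.2933, 0.0189]
tcp_rot: [-3.142, -0.001, 0.358]
wrist_force: [0.8, -0.1, 0.9]
opening: 0.999
grip_force: 0.0
```

Request:
play_rows:
  targets:
    - {"tx": 0,"ty": 0,"tz": 0,"roll": 0}
    - {"tx": 0,"ty": 0,"tz": 0,"roll": 0}
    - {"tx": 0,"ty": 0,"tz": 0,"roll": 0}
    - {"tx": 0,"ty": 0,"tz": 0,"roll": 0}
    - {"tx": 0,"ty": 0,"tz": 0,"roll": 0}
    - {"tx": 0,"ty": 0,"tz": 0,"roll": 0}
    - {"tx": 0,"ty": 0,"tz": 0,"roll": 0}
    - {"tx": 0,"ty": 0,"tz": 0,"roll": 0}
    - {"tx": 0,"ty": 0,"tz": 0,"roll": 0}
    - {"tx": 0,"ty": 0,"tz": 0,"roll": 0}
  gripper: 255
  force: 40

```text
time_s: 23.3
ee_pos: [0.3636, 0.2934, 0.0194]
tcp_rot: [3.142, -0.002, 0.359]
wrist_force: [-0.6, -0.7, 5.1]
opening: 0.694
grip_force: 42.9
```

Request:
play_rows:
  targets:
    - {"tx": 0,"ty": 0,"tz": 0.03,"roll": 0}
    - {"tx": 0,"ty": 0,"tz": 0.07,"roll": 0}
    - {"tx": 0,"ty": 0,"tz": 0.11,"roll": 0}
    - {"tx": 0.02,"ty": -0.038,"tz": 0.14,"roll": -2}
    - {"tx": 0.04,"ty": -0.076,"tz": 0.14,"roll": -4}
    - {"tx": 0.06,"ty": -0.114,"tz": 0.14,"roll": -6}
    - {"tx": 0.08,"ty": -0.152,"tz": 0.14,"roll": -8}
    - {"tx": 0.1,"ty": -0.19,"tz": 0.14,"roll": -10}
    - {"tx": 0.12,"ty": -0.228,"tz": 0.14,"roll": -12}
    - {"tx": 0.14,"ty": -0.266,"tz": 0.14,"roll": -14}
    - {"tx": 0.16,"ty": -0.304,"tz": 0.14,"roll": -16}
    - {"tx": 0.18,"ty": -0.342,"tz": 0.14,"roll": -18}
    - {"tx": 0.2,"ty": -0.38,"tz": 0.14,"roll": -20}
    - {"tx": 0.22,"ty": -0.418,"tz": 0.13,"roll": -22.5}
    - {"tx": 0.24,"ty": -0.455,"tz": 0.11,"roll": -22.5}
    - {"tx": 0.2514,"ty": -0.4764,"tz": 0.09,"roll": -22.5}
    - {"tx": 0.2514,"ty": -0.4764,"tz": 0.06,"roll": -22.5}
    - {"tx": 0.2514,"ty": -0.4764,"tz": 0.03,"roll": -22.5}
    - {"tx": 0.2514,"ty": -0.4764,"tz": 0.02,"roll": -22.5}
    - {"tx": 0.2514,"ty": -0.4764,"tz": 0.02,"roll": -22.5}

```text
time_s: 25.3
ee_pos: [0.614, -0.1828, 0.0377]
tcp_rot: [-3.141, 0.002, -0.034]
wrist_force: [0.1, 0.3, 0.4]
opening: 0.69
grip_force: 44.1
```

Request:
play_rows:
  targets:
    - {"tx": 0,"ty": 0,"tz": -0.005,"roll": 0}
    - {"tx": 0,"ty": 0,"tz": -0.01,"roll": 0}
    - {"tx": 0,"ty": 0,"tz": -0.013,"roll": 0}
    - {"tx": 0,"ty": 0,"tz": -0.015,"roll": 0}
    - {"tx": 0,"ty": 0,"tz": -0.016,"roll": 0}
    - {"tx": 0,"ty": 0,"tz": -0.016,"roll": 0}

```text
time_s: 25.9
ee_pos: [0.6146, -0.1832, 0.0244]
tcp_rot: [3.141, -0.001, -0.034]
wrist_force: [-5.5, 2.5, 12.9]
opening: 0.69
grip_force: 45.7
```

Request:
play_rows:
  targets:
    - {"tx": 0,"ty": 0,"tz": 0,"roll": 0}
    - {"tx": 0,"ty": 0,"tz": 0,"roll": 0}
    - {"tx": 0,"ty": 0,"tz": 0,"roll": 0}
    - {"tx": 0,"ty": 0,"tz": 0,"roll": 0}
    - {"tx": 0,"ty": 0,"tz": 0.01,"roll": 0}
    - {"tx": 0,"ty": 0,"tz": 0.04,"roll": 0}
    - {"tx": 0,"ty": 0,"tz": 0.09,"roll": 0}
    - {"tx": 0,"ty": 0,"tz": 0.14,"roll": 0}
    - {"tx": 0,"ty": 0,"tz": 0.19,"roll": 0}
    - {"tx": 0,"ty": 0,"tz": 0.21,"roll": 0}
    - {"tx": -0.045,"ty": 0.006,"tz": 0.21,"roll": 0}
    - {"tx": -0.09,"ty": 0.012,"tz": 0.21,"roll": 0}
    - {"tx": -0.135,"ty": 0.018,"tz": 0.21,"roll": 0}
    - {"tx": -0.178,"ty": 0.026,"tz": 0.21,"roll": 0}
    - {"tx": -0.178,"ty": 0.026,"tz": 0.21,"roll": 0}
    - {"tx": -0.178,"ty": 0.026,"tz": 0.21,"roll": 0}
  gripper: 26

```text
time_s: 27.5
ee_pos: [0.4363, -0.1572, 0.2335]
tcp_rot: [3.14, -0.002, -0.035]
wrist_force: [0.4, -0.4, -0.1]
opening: 0.899
grip_force: 0.0
```

```bash
python3 - <<'E'
from h import *
c=grab('wrist','w7');s=state();print(s['ee_pos'],s['tcp_rot'],s['opening'])
print(*blob(c,(20,120,120),(32,255,255),.03),sep='\n')
i=cv2.imread('pics/w7.png');cv2.imwrite('pics/w7b.png',cv2.resize(i,(800,600),interpolation=cv2.INTER_CUBIC))
E
```

```text
[ 0.43710895 -0.1575181   0.23320714] [ 3.14051911e+00 -1.84043322e-03 -3.45263862e-02] 0.9001965893534433
(1996, [381.0, 108.2], [357, 83, 49, 51], [0.4912, -0.2819, 0.03])
(1792, [258.5, 163.2], [235, 140, 48, 47], [0.4382, -0.155, 0.03])
(1134, [495.9, 222.4], [478, 202, 34, 40], [0.3595, -0.4277, 0.03])
```

View pics/w7b.png

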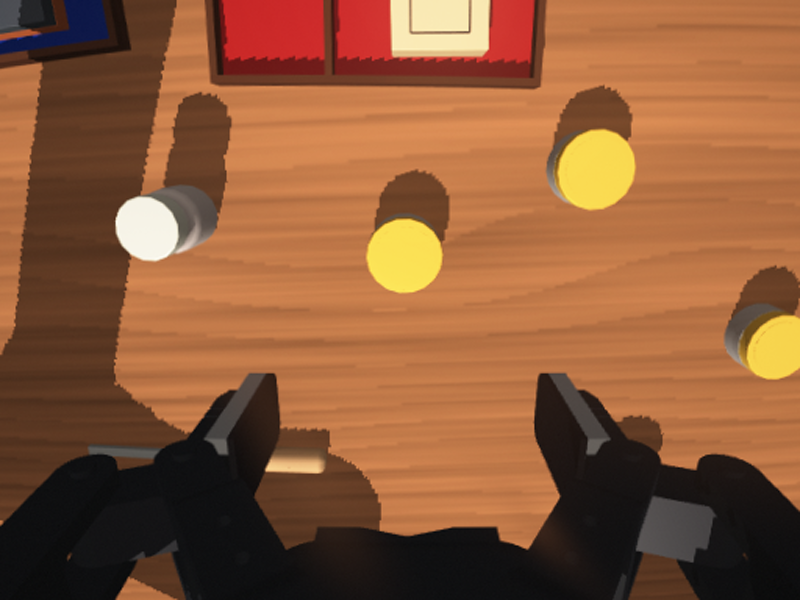

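The target yellow tin, the leftmost, is centred at (405,256). The blank is in the red large bay at (440,30).

Request:
play_rows:
  targets:
    - {"tx": 0.001,"ty": 0.001,"tz": -0.05,"roll": 0}
    - {"tx": 0.001,"ty": 0.001,"tz": -0.1,"roll": 0}
    - {"tx": 0.001,"ty": 0.001,"tz": -0.15,"roll": 0}
    - {"tx": 0.001,"ty": 0.001,"tz": -0.18,"roll": 0}
    - {"tx": 0.001,"ty": 0.001,"tz": -0.2,"roll": 0}
    - {"tx": 0.001,"ty": 0.001,"tz": -0.209,"roll": 0}
    - {"tx": 0.001,"ty": 0.001,"tz": -0.209,"roll": 0}
    - {"tx": 0.001,"ty": 0.001,"tz": -0.209,"roll": 0}
  gripper: 0

```text
time_s: 28.35
ee_pos: [0.4384, -0.1566, 0.024]
tcp_rot: [3.141, -0.001, -0.034]
wrist_force: [0.7, -0.1, 0.1]
opening: 1.001
grip_force: 0.0
```

Request:
play_rows:
  targets:
    - {"tx": 0,"ty": 0,"tz": 0,"roll": 0}
    - {"tx": 0,"ty": 0,"tz": 0,"roll": 0}
    - {"tx": 0,"ty": 0,"tz": 0,"roll": 0}
    - {"tx": 0,"ty": 0,"tz": 0,"roll": 0}
    - {"tx": 0,"ty": 0,"tz": 0,"roll": 0}
    - {"tx": 0,"ty": 0,"tz": 0,"roll": 0}
    - {"tx": 0,"ty": 0,"tz": 0,"roll": 0}
    - {"tx": 0,"ty": 0,"tz": 0,"roll": 0}
    - {"tx": 0,"ty": 0,"tz": 0,"roll": 0}
    - {"tx": 0,"ty": 0,"tz": 0,"roll": 0}
  gripper: 255
  force: 40

```text
time_s: 29.35
ee_pos: [0.4378, -0.1564, 0.0243]
tcp_rot: [3.141, -0.002, -0.034]
wrist_force: [-1.5, 0.9, 7.5]
opening: 0.589
grip_force: 40.3
```

Request:
play_rows:
  targets:
    - {"tx": 0,"ty": 0,"tz": 0.03,"roll": 0}
    - {"tx": 0,"ty": 0,"tz": 0.07,"roll": 0}
    - {"tx": 0,"ty": 0,"tz": 0.1,"roll": 7}
    - {"tx": 0.015,"ty": 0.007,"tz": 0.1,"roll": 14}
    - {"tx": 0.03,"ty": 0.014,"tz": 0.1,"roll": 21}
    - {"tx": 0.045,"ty": 0.021,"tz": 0.1,"roll": 28}
    - {"tx": 0.06,"ty": 0.028,"tz": 0.1,"roll": 35}
    - {"tx": 0.075,"ty": 0.035,"tz": 0.1,"roll": 42}
    - {"tx": 0.09,"ty": 0.042,"tz": 0.1,"roll": 49}
    - {"tx": 0.105,"ty": 0.049,"tz": 0.1,"roll": 56}
    - {"tx": 0.12,"ty": 0.056,"tz": 0.1,"roll": 63}
    - {"tx": 0.135,"ty": 0.063,"tz": 0.1,"roll": 70}
    - {"tx": 0.15,"ty": 0.07,"tz": 0.1,"roll": 77}
    - {"tx": 0.165,"ty": 0.076,"tz": 0.1,"roll": 84}
    - {"tx": 0.179,"ty": 0.08,"tz": 0.1,"roll": 90}
    - {"tx": 0.179,"ty": 0.08,"tz": 0.08,"roll": 90}
    - {"tx": 0.179,"ty": 0.08,"tz": 0.06,"roll": 90}
    - {"tx": 0.179,"ty": 0.08,"tz": 0.04,"roll": 90}
    - {"tx": 0.179,"ty": 0.08,"tz": 0.025,"roll": 90}
    - {"tx": 0.179,"ty": 0.08,"tz": 0.025,"roll": 90}

```text
time_s: 31.35
ee_pos: [0.6154, -0.0758, 0.0466]
tcp_rot: [-3.138, -0.001, 1.536]
wrist_force: [0.3, -0.2, -1.3]
opening: 0.589
grip_force: 42.8
```

Request:
play_rows:
  targets:
    - {"tx": 0,"ty": 0,"tz": -0.008,"roll": 0}
    - {"tx": 0,"ty": 0,"tz": -0.014,"roll": 0}
    - {"tx": 0,"ty": 0,"tz": -0.017,"roll": 0}
    - {"tx": 0,"ty": 0,"tz": -0.019,"roll": 0}
    - {"tx": 0,"ty": 0,"tz": -0.02,"roll": 0}
    - {"tx": 0,"ty": 0,"tz": -0.02,"roll": 0}

```text
time_s: 31.95
ee_pos: [0.6165, -0.0762, 0.0294]
tcp_rot: [3.141, 0.0, 1.537]
wrist_force: [-3.0, -0.6, 6.4]
opening: 0.591
grip_force: 43.4
```

Contact. I'll open partly, to about 70 mm, lift, and back off.

Request:
play_rows:
  targets:
    - {"tx": 0,"ty": 0,"tz": 0,"roll": 0}
    - {"tx": 0,"ty": 0,"tz": 0,"roll": 0}
    - {"tx": 0,"ty": 0,"tz": 0,"roll": 0}
    - {"tx": 0,"ty": 0,"tz": 0,"roll": 0}
    - {"tx": 0,"ty": 0,"tz": 0.01,"roll": 0}
    - {"tx": 0,"ty": 0,"tz": 0.04,"roll": 0}
    - {"tx": 0,"ty": 0,"tz": 0.09,"roll": 0}
    - {"tx": 0,"ty": 0,"tz": 0.14,"roll": 0}
    - {"tx": 0,"ty": 0,"tz": 0.19,"roll": 0}
    - {"tx": -0.05,"ty": 0,"tz": 0.24,"roll": -8}
    - {"tx": -0.1,"ty": -0.03,"tz": 0.28,"roll": -16}
    - {"tx": -0.14,"ty": -0.06,"tz": 0.28,"roll": -24}
    - {"tx": -0.18,"ty": -0.09,"tz": 0.28,"roll": -32}
    - {"tx": -0.22,"ty": -0.12,"tz": 0.28,"roll": -40}
    - {"tx": -0.24,"ty": -0.16,"tz": 0.28,"roll": -48}
    - {"tx": -0.26,"ty": -0.2,"tz": 0.28,"roll": -56}
    - {"tx": -0.28,"ty": -0.24,"tz": 0.28,"roll": -64}
    - {"tx": -0.3,"ty": -0.28,"tz": 0.28,"roll": -72}
    - {"tx": -0.32,"ty": -0.32,"tz": 0.28,"roll": -72}
    - {"tx": -0.32,"ty": -0.32,"tz": 0.28,"roll": -72}
  gripper: 45

```text
time_s: 33.95
ee_pos: [0.2939, -0.4, 0.3083]
tcp_rot: [3.141, 0.001, 0.275]
wrist_force: [-0.6, 0.5, 0.2]
opening: 0.823
grip_force: 0.0
```

```bash
python3 - <<'E'
from h import *
grab('top','top9');grab('side','side9')
i=cv2.imread('pics/top9.png')[60:240,75:395];cv2.imwrite('pics/t9.png',cv2.resize(i,None,fx=2.5,fy=2.5,interpolation=cv2.INTER_CUBIC))
i=cv2.imread('pics/side9.png')[80:340,60:390];cv2.imwrite('pics/s9.png',cv2.resize(i,None,fx=2.3,fy=2.3,interpolation=cv2.INTER_CUBIC))
s=state();print(s['ee_pos'],s['time_s'],s['opening'])
E
```

```text
[ 0.29581411 -0.39675982  0.30850121] 34.05 0.8228050155604928
```

View pics/t9.png

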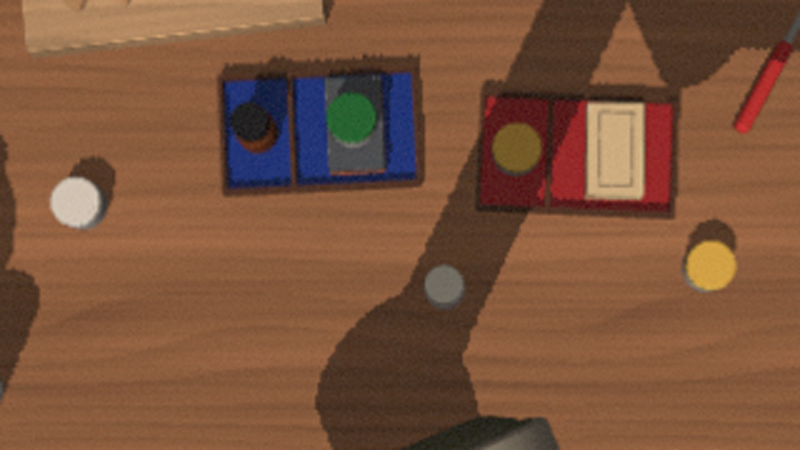

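View pics/s9.png

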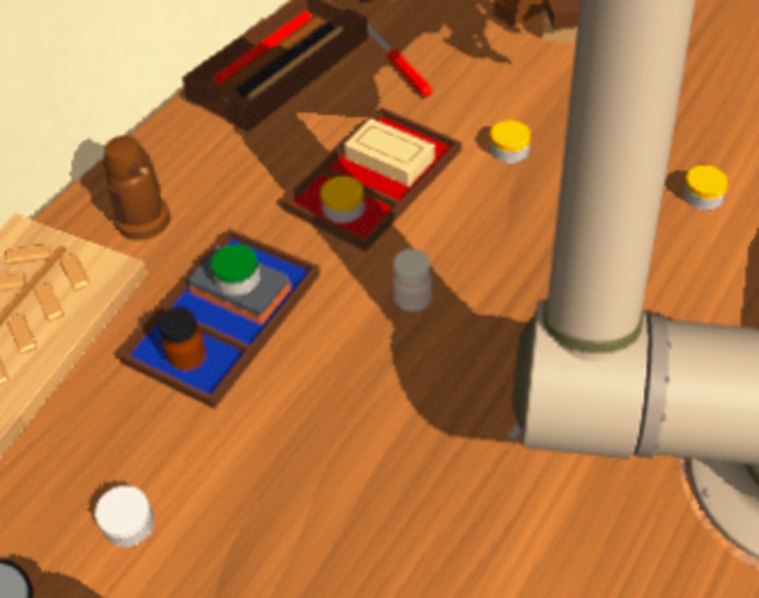

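Both final views show all five items placed, flat or upright: the jar at (255,125), the green tin on the stone at (352,118), the yellow tin at (516,148) and the blank at (615,150). The white jar and white tin look unmoved. Handing in.

```bash
python3 -c "
from station import *
print(sign_off())"
```

```text
the job is handed in; nothing more can be done
None
```

Both kits are made up and the job is handed in at about 34 s; the final pictures show all five items in their bays and the white tin and white jar unmoved, but the sign-off returned no verdict.

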